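Open the child-safe cap of the hob cleaner jug

ROBOT

A 7-joint arm with a two-finger parallel gripper is mounted at the origin on the work surface. World frame = base frame: x ahead of the robot, y to its left, z up, the work surface at z = 0. Lengths are in m, angles in rad, forces in N, time in s.
With the tool pointing down it reaches from about 0.35 to 0.9 m from the base axis. Payload 8.1 kg.
Tool frame: the origin (TCP) lies at the very end of the fingers, on their centre line; the grasp point (between the pads) lies 19 mm behind it; z points along the fingers, y is the line along which they close (so a half turn about z gives the same grasp; the last joint's range is limited). The gripper opens to 92 mm and grips with 3 to 60 N. Pads are 19 mm wide; open, the fingers measure 130 mm over their backs; the gripper's body (75 mm by 190 mm) begins 47 mm behind the grasp point.
Start: joints at [1.217, 0.434, 0.025, 1.573, -0.012, 1.134, -0.075], TCP at [0.155, -0.605, 0.227] pointing down, gripper open.
Joint ranges: [-2.62, 2.62], [-0.44, 2.09], [-1.27, 1.32], [0.08, 2.57], [-1.32, 4.46], [0.12, 2], [-2.74, 2.74]. Speed limits (rad/s): [2.22, 2.22, 3.01, 3.01, 3.14, 3.14, 3.14].

INTERFACE

Orientations are given as a rotation vector (axis times angle).
In Python, from cell import readout, cams, job gives the robot as it stands.
- The arm moves only by the tool drive_tool, never from a script. Its argument "commands" is a list of rows, each a list of 3 entries, a list of its own where there are three numbers: the turn, a rotation vector about the tool's x, y, z in rad, then the shift along the tool's x, y, z in cm, then the gripper's target within -1 to 1 (fully open at 1, half-way at 0, shut at -1). A call has 1 to 20 rows; each row is the pose to reach, as a shift and turn from the pose commanded when the call began, along the tool's axes at that moment; what a row does not reach only later rows make up. A row lasts 1/12 s, in which the tool goes at most 41.7 mm and 7.16 degrees, less where a joint would pass 70% of its speed; a pose out of reach is approached as far as the arm can. A call with a gripper value outside its range is refused whole. The fingers move at their own pace and stop on an object; "newtons" is the grip in N (left out, the last holds). Time passes only in rows, so rows that repeat a pose let the fingers close. It gives the time, the measured TCP pose, the force, the opening and the grip force at its end, in the units of the state.
- readout.observe(): the state, without advancing time (a new reading comes with each control period).
- cams.get_image(name): name is "scene" or "top" or "wrist"; returns the picture (400x640x3 uint8, blue, green, red); there is no depth.
- cams.camera_info(name): a dict with "camera_matrix" (3x3 intrinsics, pixels), "R" (3x3) and "t" (3): a world point X has camera coordinates R X + t. Camera axes: x right, y down, z forward; pixel columns grow to the right and rows downward; lengths in m; the calibration is good to about 2 mm. A picture is of the moment at which its call begins: read the wrist's pose just before it. camera_info takes no time and is no camera call; for the wrist camera it gives the pose at the moment of the call.
- job.sign_off(): hands the job in; it is judged then, once.
The state is a dict: "clock": time; "joints": joint angles; "dq": joint speeds; "joint_efforts": joint torques, N m; "position": TCP position; "ee_rot": TCP orientation; "force": force on the tool from outside, world axes, zero at the start; "ft_torque": the same for the moment, N m; "width": opening from 0.0 (shut) to 1.0 (fully open); "gripper_force": force on a finger pad.
Only numpy, scipy, OpenCV 4.12 (cv2) and the standard library are available. Lean on these libraries where they do the work, as an engineer would, in place of code of your own. Each camera call takes 0.05 s, during which the arm holds its last target. There are 200 camera calls.

TASK

Open the jug of hob cleaner that stands in the caddy: press its safety cap down against the spring, keep it pressed while you twist it counter-clockwise (seen from above) about a sixth of a turn until it comes free, and lift it straight up. Finish while still holding the cap in the gripper, upright and roughly 5 to 10 cm clear above the jug's open neck. Leave the jug standing in its caddy and do not disturb the tub beside it, the glass jar or the bowl.

Things in the scene. Friction and masses are not known exactly. Their poses are not given: they have to be found in the camera images.
- cap: the jug's black round ribbed push-and-turn cap, 50 mm across, 32 mm tall, hollow, 60 g, no other like it here. Origin: centre of its open underside, z up. Starts locked on the neck, top 182 mm above the worktop, its x along the jug's x. Grip it at any yaw round its rim; with fingertips just above its lower edge they stay 20 mm above the jug's shoulder. How it opens: see cap_top and neck_top.
- cap_top (a point): centre of the cap's flat top, 32 mm above the cap's origin. A spring in the cap (0.9 N/mm) holds it up against a catch with about 6 N. It turns only while pressed 3.5 mm or more below its starting height (about 9 N) and bottoms out at 8 mm (about 13 N); 5 to 7 mm is right. Unpressed, or clockwise, it has only about 10 degrees of play.
- jug: white rectangular plastic jug, 0.5 to 0.9 kg, loose in the caddy (1.5 mm play, cannot turn): body 96 (x) by 80 (y) by 112 mm, shoulder up to 125 mm, neck in its middle 30 mm across (flange 40 mm) up to 165 mm; a loop handle on its +x side reaches 85 mm from the middle, below 107 mm. Origin: centre of its underside, z up.
- neck_top (a point): centre of the neck's upper end, 165 mm above the jug's underside, under the cap at the start. Kept pressed, the cap must turn 60 degrees (50 to 70 will do) counter-clockwise seen from above; a stop ends the turn at about 73, and pressed hard against it the cap jams: ease back some 10 degrees. Let up, it springs up about 6 mm and lifts straight off.
- caddy: dark steel caddy fixed to the worktop, 107 mm (x) by 182 mm (y), walls 45 mm high and 4 mm thick, floor 4 mm, two bays side by side centred at y = +43.5 and -43.5 mm. The jug stands in one bay, the tub in the other. Origin: centre of its underside.
- tub: low round white tub with a wide black lid, 78 mm across, 98 mm tall, in the caddy's other bay; leave alone. Origin: centre of its underside.
- jar: glass storage jar with a wooden lid, 93 mm across, 136 mm tall, on the worktop; leave alone. Origin: centre of its underside.
- bowl: small ceramic bowl, 110 mm across, 45 mm tall, on the worktop; leave alone. Origin: centre of its underside.
Mind the look-alikes: they are no part of the job. What is meant by the cap is not yellow, and is the larger of those in its own colour. What is shaped like the jug but purple is not meant.

How it is judged:
By the outcome, as a careful person would: the job done as asked, in the order asked, and still so for the second after the job is handed in, while the arm keeps its last pose, push and grip.
It also fails if it takes over 35 s, if anything falls off the work surface, if the arm or the gripper's body presses on something with over 40 N, if the wrist force passes 120 N, or if a joint passes its speed limit or range.

## Working session

There is one attempt and no reset: what is moved stays moved. The work goes in short steps, Python scripts to look and compute and a tool call to move; the robot and the scene stay as the last step left them, time stands still between calls to the robot, and variables do not carry over. Pictures are saved under pics/ and viewed, at most 10 in all, crops included, and the job is handed in when it is done.

Besides the shell and the picture viewer there is one more tool, called after ">>>" as a command line: name --argument value ..., lists and objects as JSON in quotes. drive_tool: Moves the arm, as the interface text tells. Its arguments: {"type":"object","properties":{"commands":{"type":"array"},"newtons":{"type":"number"}},"required":["commands"]}

```bash
ls; mkdir -p pics; python3 - <<'E'
from cell import readout,cams
import cv2,numpy as np
a=cams.get_image("scene");b=cams.get_image("top")
cv2.imwrite("pics/s.png",a);cv2.imwrite("pics/t.png",b)
print(readout.observe())
for n in("scene","top"):
  c=cams.camera_info(n);R=np.array(c["R"]);print(n,np.round(c["camera_matrix"],1).tolist(),np.round(R,3).tolist(),np.round(-R.T@np.array(c["t"]),3))
E
```

```text
pics
{'clock': 0.1, 'joints': array([ 1.2174072 ,  0.43516558,  0.0250091 ,  1.57393789, -0.01159859,
        1.13401769, -0.07515674]), 'dq': array([-0.00065924, -0.00313499,  0.00106626, -0.00056709, -0.0003308 ,
       -0.00021054,  0.00159529]), 'joint_efforts': array([ 3.29135793e-03, -6.69122601e+01,  9.87968221e-01, -3.15145719e+01,
       -6.05022395e-02,  3.75310227e-02,  6.82122595e-05]), 'position': array([ 0.15492952, -0.60505057,  0.22604263]), 'ee_rot': array([-3.11562004e+00, -3.92493916e-01,  4.92523208e-04]), 'force': array([ 0.55733938, -0.33607175,  0.2076026 ]), 'ft_torque': array([ 0.0028159 , -0.03842057, -0.03467653]), 'gripper_force': 0.0, 'width': 1.0006279807625844}
scene [[362.0, 0.0, 320.7], [0.0, 362.0, 196.3], [0.0, 0.0, 1.0]] [[0.333, 0.943, 0.015], [0.743, -0.252, -0.62], [-0.581, 0.218, -0.784]] [ 1.132 -0.197  0.841]
top [[382.5, 0.0, 324.0], [0.0, 382.5, 200.1], [0.0, 0.0, 1.0]] [[-0.021, -1.0, -0.006], [-0.997, 0.021, -0.068], [0.068, 0.005, -0.998]] [ 0.53  -0.002  1.298]
```

View pics/s.png

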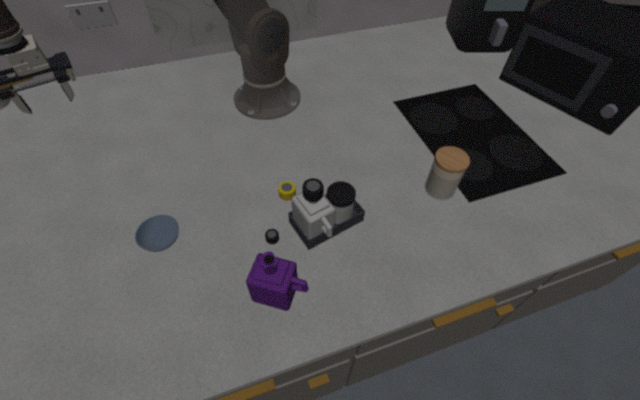

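View pics/t.png

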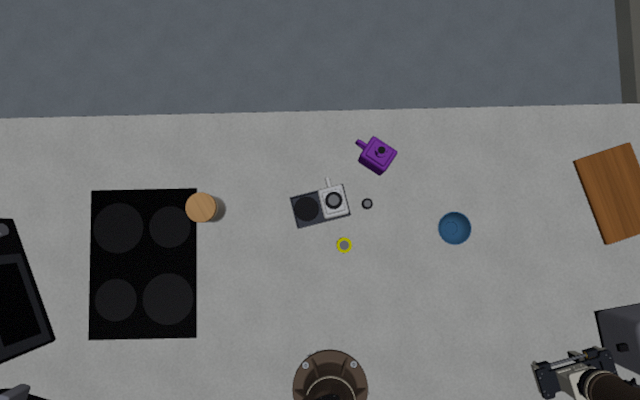

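Scene view: the cap is at (313,188) on the white jug, with the tub at (341,195). Top view: the cap is at (334,200), tub at (306,208), handle toward (327,182). The purple jug, small black cap and yellow ring are decoys.

```bash
cat > h.py <<'E'
import cv2,numpy as np
from cell import cams
def ray(n,u,v):
    c=cams.camera_info(n);R=np.array(c["R"]);t=np.array(c["t"]).ravel()
    d=R.T@np.linalg.inv(np.array(c["camera_matrix"]))@[u,v,1];return -R.T@t,d
def onplane(n,u,v,z):
    o,d=ray(n,u,v);return o+d*(z-o[2])/d[2]
def tri(r):
    A=0;b=0
    for o,d in r:
        d=d/np.linalg.norm(d);P=np.eye(3)-np.outer(d,d);A=A+P;b=b+P@o
    return np.linalg.solve(A,b)
E
python3 - <<'E'
import cv2,numpy as np
s=cv2.imread("pics/s.png")[160:250,260:380];t=cv2.imread("pics/t.png")[170:240,280:380]
r=lambda i:cv2.resize(i,(800,280 if 0 else int(i.shape[0]*800/i.shape[1])),interpolation=cv2.INTER_CUBIC)
a=np.vstack([r(s),r(t)]);a=cv2.resize(a,None,fx=.515,fy=.515)
cv2.imwrite("pics/c.png",cv2.convertScaleAbs(a,alpha=1.6))
E
```

```text
(no output)
```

View pics/c.png

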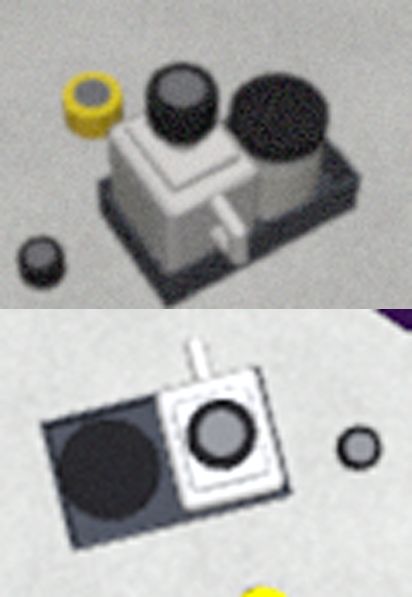

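The crop shows the cap's grey top disc clearly ringed in black in both views. I'll locate the disc centre by mask in each view and triangulate.

```bash
python3 - <<'E'
from h import *
from cell import readout
from scipy.spatial.transform import Rotation as Ro
rs=[]
for f,n,(u,v),a in(("s","scene",(313,185),9),("t","top",(334,200),8)):
    im=cv2.imread(f"pics/{f}.png")
    g=cv2.cvtColor(im,cv2.COLOR_BGR2GRAY).astype(float)
    crop=cv2.resize(g[v-a:v+a+1,u-a:u+a+1],None,fx=8,fy=8,interpolation=cv2.INTER_LINEAR)
    lo,hi=np.percentile(crop,5),g[v,u]
    m=(crop>(lo+hi)/2).astype(np.uint8)
    k,l,st,ce=cv2.connectedComponentsWithStats(m);i=l[len(l)//2,len(l)//2]
    c=(ce[i]+.5)/8-.5+[u-a,v-a];print(n,lo,hi,c,st[i]/8)
    rs.append(ray(n,*c));print(onplane(n,*c,.182))
p=tri(rs);print("tri",p)
# yaw from caddy in top view: dark blue-ish+white outline -> handle & tub
im=cv2.imread("pics/t.png")
for q,z in(((306.5,208.5),.102),((327.5,181),.1)):print(onplane("top",*q,z))
o=readout.observe();R=Ro.from_rotvec(o["ee_rot"]);print(R.as_matrix().round(3).tolist(),o["position"])
print("shift cm in tool for TCP over cap +z .27",(R.inv().apply(np.r_[p[:2],.27]-o["position"])*100).round(2))
E
```

```text
scene 15.1875 69.0 [312.58266587 185.28151804] [  2.125   4.125  14.5    11.5   991.   ]
[ 0.60649532 -0.02176541  0.182     ]
top 21.6982421875 98.0 [333.23589272 199.6575426 ] [  2.125   2.25   11.5    11.625 806.875]
[ 0.60752013 -0.0237299   0.182     ]
tri [ 0.6076421  -0.02296297  0.18373612]
[0.58710984 0.05900292 0.102     ]
[ 0.67245383 -0.0085768   0.1       ]
[[0.969, 0.248, -0.0], [0.248, -0.969, 0.001], [-0.0, -0.001, -1.0]] [ 0.15492952 -0.60505057  0.22604263]
shift cm in tool for TCP over cap +z .27 [ 58.29 -45.17  -4.34]
```

>>> drive_tool --commands '[[[0, 0, 0], [0, 0, -4.3], 1], [[0, 0, 0], [58.3, -45.2, -4.3], 1], [[0, 0, 0], [58.3, -45.2, -4.3], 1], [[0, 0, 0], [58.3, -45.2, -4.3], 1], [[0, 0, 0], [58.3, -45.2, -4.3], 1], [[0, 0, 0], [58.3, -45.2, -4.3], 1], [[0, 0, 0], [58.3, -45.2, -4.3], 1], [[0, 0, 0], [58.3, -45.2, -4.3], 1], [[0, 0, 0], [58.3, -45.2, -4.3], 1], [[0, 0, 0], [58.3, -45.2, -4.3], 1], [[0, 0, 0], [58.3, -45.2, -4.3], 1], [[0, 0, 0], [58.3, -45.2, -4.3], 1], [[0, 0, 0], [58.3, -45.2, -4.3], 1], [[0, 0, 0], [58.3, -45.2, -4.3], 1], [[0, 0, 0], [58.3, -45.2, -4.3], 1], [[0, 0, 0], [58.3, -45.2, -4.3], 1], [[0, 0, 0], [58.3, -45.2, -4.3], 1], [[0, 0, 0], [58.3, -45.2, -4.3], 1], [[0, 0, 0], [58.3, -45.2, -4.3], 1], [[0, 0, 0], [58.3, -45.2, -4.3], 1]]' --newtons 40

```text
clock: 1.77
position: [0.61, -0.0152, 0.2688]
ee_rot: [-3.111, -0.405, -0.001]
force: [-0.5, 0.2, -1.5]
width: 0.999
gripper_force: 0.0
```

```bash
python3 - <<'E'
from h import *
from cell import readout
cams.get_image("top");cams.get_image("top")
o=readout.observe();print(o["joints"].round(3),o["position"],o["ee_rot"],o["force"])
c=cams.camera_info("wrist");R=np.array(c["R"]);t=np.array(c["t"]).ravel();K=np.array(c["camera_matrix"])
im=cams.get_image("wrist");cv2.imwrite("pics/w.png",im)
q=K@(R@[.6075,-.023,.182]+t);print(q[:2]/q[2],-R.T@t, K[0,0])
np.savez("w.npz",R=R,t=t,K=K)
E
```

```text
[ 0.174  0.403 -0.325  1.532  0.133  1.23  -1.489] [ 0.60782939 -0.02141528  0.26884566] [-3.11583393e+00 -3.97055497e-01  2.15503931e-03] [-0.09761296  0.23436016  0.5412983 ]
[326.53754403 205.44548314] [ 0.6764074  -0.00277393  0.42619676] 334.43564002263537
```

View pics/w.png

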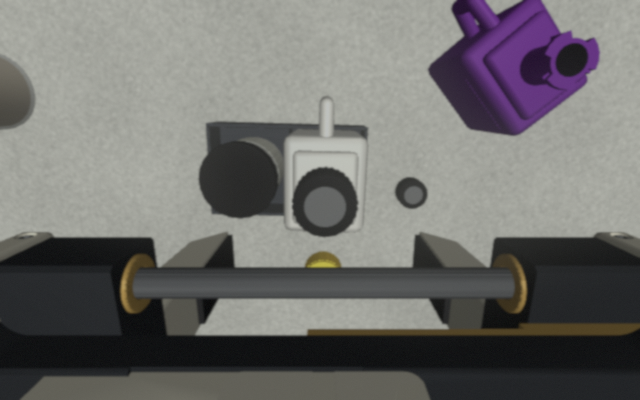

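The wrist view shows the cap centred at about (325,206), against a predicted (326.5,205.4), so it agrees within about 1 mm. The fingers straddle it clearly, so I'll descend and grip.

>>> drive_tool --commands '[[[0, 0, 0], [0, 0, 3], 1], [[0, 0, 0], [0, 0, 6], 1], [[0, 0, 0], [0, 0, 9], 1], [[0, 0, 0], [0, 0, 10.5], 1], [[0, 0, 0], [0, 0, 11.5], 1], [[0, 0, 0], [0, 0, 11.5], 1], [[0, 0, 0], [0, 0, 11.5], 1], [[0, 0, 0], [0, 0, 11.5], -1], [[0, 0, 0], [0, 0, 11.5], -1], [[0, 0, 0], [0, 0, 11.5], -1], [[0, 0, 0], [0, 0, 11.5], -1], [[0, 0, 0], [0, 0, 11.5], -1], [[0, 0, 0], [0, 0, 11.5], -1], [[0, 0, 0], [0, 0, 11.5], -1]]' --newtons 50

```text
clock: 3.08
position: [0.6077, -0.0229, 0.1548]
ee_rot: [3.117, 0.393, 0.0]
force: [-0.4, -0.5, 1.2]
width: 0.546
gripper_force: 17.7
```

>>> drive_tool --commands '[[[0, 0, 0], [0, 0, 0], -1], [[0, 0, 0], [0, 0, 0], -1], [[0, 0, 0], [0, 0, 0], -1], [[0, 0, 0], [0, 0, 0], -1]]'

```text
clock: 3.42
position: [0.6077, -0.0227, 0.1548]
ee_rot: [-3.117, -0.393, -0.0]
force: [-0.4, 2.0, 2.1]
width: 0.538
gripper_force: 50.0
```

>>> drive_tool --commands '[[[0, 0, 0], [0, 0, 0.2], -1], [[0, 0, 0], [0, 0, 0.4], -1], [[0, 0, 0], [0, 0, 0.6], -1], [[0, 0, 0], [0, 0, 0.6], -1], [[0, 0, 0], [0, 0, 0.6], -1], [[0, 0, 0], [0, 0, 0.6], -1]]'

```text
clock: 3.92
position: [0.6078, -0.0226, 0.1496]
ee_rot: [-3.117, -0.393, -0.001]
force: [-3.8, 1.3, 9.1]
width: 0.539
gripper_force: 50.0
```

>>> drive_tool --commands '[[[0, 0, 0], [0, 0, 0.1], -1], [[0, 0, 0], [0, 0, 0.1], -1], [[0, 0, -0.1], [0, 0, 0.1], -1], [[0, 0, -0.2], [0, 0, 0.1], -1], [[0, 0, -0.3], [0, 0, 0.1], -1], [[0, 0, -0.3], [0, 0, 0.1], -1], [[0, 0, -0.3], [0, 0, 0.1], -1]]'

```text
clock: 4.5
position: [0.6087, -0.0228, 0.149]
ee_rot: [3.022, 0.855, 0.004]
force: [-1.2, 0.6, 9.7]
width: 0.535
gripper_force: 50.0
```

```bash
python3 -c "
from cell import readout
o=readout.observe();print(o['position'],o['force'],o['ft_torque'],o['ee_rot'],o['joints'])"
```

```text
[ 0.60871158 -0.02277051  0.14899289] [-1.18947648  0.60002258  9.67114503] [0.21369694 0.39837079 0.09679732] [3.0224913  0.85521786 0.00388614] [ 0.21559389  0.51312227 -0.38548643  1.68411281  0.22337973  0.9853838
 -1.26792818]
```

>>> drive_tool --commands '[[[0, 0, -0.1], [0, 0, 0.05], -1], [[0, 0, -0.2], [0, 0, 0.05], -1], [[0, 0, -0.3], [0, 0, 0.05], -1], [[0, 0, -0.4], [0, 0, 0.05], -1], [[0, 0, -0.5], [0, 0, 0.05], -1], [[0, 0, -0.6], [0, 0, 0.05], -1], [[0, 0, -0.7], [0, 0, 0.05], -1], [[0, 0, -0.75], [0, 0, 0.05], -1], [[0, 0, -0.75], [0, 0, 0.05], -1], [[0, 0, -0.75], [0, 0, 0.05], -1]]'

```text
clock: 5.33
position: [0.6085, -0.0221, 0.1485]
ee_rot: [2.499, 1.903, 0.003]
force: [-2.5, 1.2, 11.0]
width: 0.542
gripper_force: 50.0
```

```bash
python3 - <<'E'
from cell import readout,cams
import cv2
o=readout.observe();print(o['position'],o['force'],o['ft_torque'],o['ee_rot'],o['joints'])
E
```

```text
[ 0.60846378 -0.02207716  0.14849992] [-2.52154743  1.173876   11.02428856] [0.48770242 0.50170752 0.0596985 ] [2.49894327 1.90297666 0.00347374] [ 0.33514903  0.54830895 -0.56945593  1.67411056  0.33629406  1.01619966
 -0.61542623]
```

>>> drive_tool --commands '[[[0, 0, 0], [0, 0, -0.2], -1], [[0, 0, 0], [0, 0, -0.4], -1], [[0, 0, 0], [0, 0, -0.6], -1], [[0, 0, 0], [0, 0, -0.8], -1], [[0, 0, 0], [0, 0, -1.0], -1], [[0, 0, 0], [0, 0, -1.0], -1], [[0, 0, 0], [0, 0, -1.0], -1]]'

```text
clock: 5.92
position: [0.608, -0.0228, 0.1574]
ee_rot: [2.5, 1.902, 0.001]
force: [1.5, 2.4, 3.6]
width: 0.538
gripper_force: 50.0
```

>>> drive_tool --commands '[[[0, 0, 0], [0, 0, -0.2], -1], [[0, 0, 0], [0, 0, -0.4], -1], [[0, 0, 0], [0, 0, -0.6], -1], [[0, 0, 0], [0, 0, -0.8], -1], [[0, 0, 0], [0, 0, -0.8], -1]]'

```text
clock: 6.33
position: [0.6074, -0.0232, 0.1652]
ee_rot: [-2.5, -1.902, 0.001]
force: [-1.5, 0.9, 0.3]
width: 0.539
gripper_force: 50.0
```

>>> drive_tool --commands '[[[0, 0, 0], [0, 0, -0.8], -1], [[0, 0, 0], [0, 0, -2], -1], [[0, 0, 0], [0, 0, -3.5], -1], [[0, 0, 0], [0, 0, -5], -1], [[0, 0, 0], [0, 0, -6.5], -1], [[0, 0, 0], [0, 0, -7.7], -1], [[0, 0, 0], [0, 0, -8.4], -1], [[0, 0, 0], [0, 0, -8.4], -1], [[0, 0, 0], [0, 0, -8.4], -1], [[0, 0, 0], [0, 0, -8.4], -1], [[0, 0, 0], [0, 0, -8.4], -1]]'

```text
clock: 7.25
position: [0.6072, -0.0231, 0.2483]
ee_rot: [-2.5, -1.902, 0.002]
force: [0.3, -0.5, -1.0]
width: 0.536
gripper_force: 50.0
```

```bash
python3 - <<'E'
from cell import readout,cams
import cv2,numpy as np
o=readout.observe();print(o['position'],o['force'],o['width'])
s=cams.get_image("scene")[100:260,240:400];w=cams.get_image("wrist")
s=cv2.resize(s,(400,400),interpolation=cv2.INTER_CUBIC);w=w[:,120:520]
cv2.imwrite("pics/e.png",cv2.convertScaleAbs(np.hstack([s,w]),alpha=1.5))
E
```

```text
[ 0.60724198 -0.02311601  0.24825519] [ 0.33258466 -0.5332901  -0.96816272] 0.5364987768531982
```

View pics/e.png

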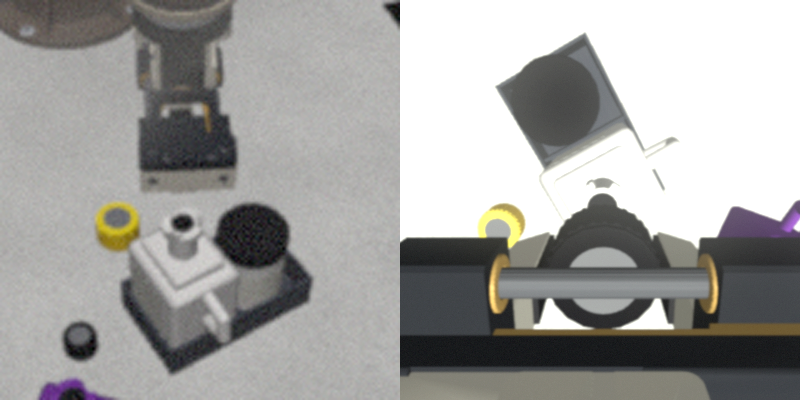

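The scene view shows the jug standing in its caddy with its neck open at (183,225) and the tub untouched. The wrist view shows the cap held level between the fingers at (603,280).

```bash
python3 -c "
from cell import job;print(job.sign_off())"
```

```text
the job is handed in; nothing more can be done
None
```

The job is handed in: the jug is open, with the cap held upright about 7.5 cm above its neck (worked out from the arm's height), the jug still in its caddy and the tub undisturbed; the arm never went near the jar or bowl.

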